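# Put the plaster plug away in the locked tilt-out bin

### The arm

A 6-joint arm with a two-finger parallel gripper is mounted at the origin on the work surface; the furniture and walls round the work are solid. World frame = base frame: x ahead of the robot, y to its left, z up, the work surface at z = 0. Lengths are in mm, angles in rad, forces in N, time in s.
With the tool pointing down it reaches from about 350 to 975 mm from the base axis. Payload 4.9 kg.
Tool frame: the origin (TCP) lies midway between the tips of the shut fingers; the grasp point (between the pads) lies 19 mm behind it; z points along the fingers, y is the direction in which the jaws open and shut (so a half turn about z gives the same grasp; the last joint's range is limited). The gripper opens to 85 mm and grips with 20 to 120 N. Pads are 22 mm wide; open, the fingers measure 114 mm over their backs; the gripper's body (76 mm by 85 mm) begins 54 mm behind the grasp point. The pads swing forward as they close: fully open they stand 13 mm farther back than shut.
Start: joints at [-1.388, 0.053, 1.613, -0, 1.476, -0.119], TCP at [185.769, -596.734, 231.304] pointing down, gripper open.
Joint ranges: [-3.01, 3.01], [-1.01, 2.22], [0.06, 2.58], [-1.02, 4.17], [0.09, 2.62], [-3.14, 3.14]. Speed limits (rad/s): [2.57, 2.57, 3.14, 3.14, 3.14, 3.14].

### API

Orientations are given as a unit quaternion [w, x, y, z].
In Python, from rig import monitor, eyes, finish_job, regions_of gives the robot as it stands.
- The arm moves only by the tool carry_out, never from a script. Its argument "steps" is a list that holds one entry, the list of rows, each a list of 5 numbers: the opening, from 0 (shut) to 1 (fully open), then the shift along the tool's x, y, z in units of 200 mm (1.0 is 200 mm), then the turn about the tool's z in units of 90 degrees (1.0 is 90 degrees). In form: [[[gripper, tx, ty, tz, yaw], ...]]. A call has 1 to 12 rows; each row is the pose to reach, as a shift and turn from the pose commanded when the call began, along the tool's axes at that moment; what a row does not reach only later rows make up. A row lasts 1/8 s, in which the tool goes at most 62.5 mm and 10.7 degrees, less where a joint would pass 70% of its speed; a pose out of reach is approached as far as the arm can. A call with a number of a shift or a turn outside -1 to 1 is refused whole. A call with a gripper value outside its range is refused whole. The fingers move at their own pace and stop on an object; the grip force is fixed at half the most. Time passes only in rows, so rows that repeat a pose let the fingers close. It gives the time, the measured TCP pose, the force and the opening at its end, in the units of the state.
- monitor.get_obs(): the state, without advancing time (a new reading comes with each control period).
- eyes.read_camera(name): name is "scene" or "top" or "wrist"; returns a dict with "color" (480x640x3 uint8, red, green, blue), "fovy" (degrees; the focal length in pixels is half the picture's height over the tangent of half this angle, whatever the lens; pixels are square), "cx", "cy" (the principal point, pixels), "position" and "attitude" of the camera in the world. Camera axes: x right, y down, z forward; pixel columns grow to the right and rows downward; lengths in mm; the calibration is good to about 2 mm. A picture is of the moment at which its call begins. There is no depth.
- finish_job(): hands the job in, once; it reports no verdict.
Trained networks look in a picture, given as the dict that the camera call returned (one of the last four; its "shot" number tells which), for a name from the list of things; names that differ only in an ending like _2 or _b are one class to them, and where a whole thing is asked for, a point or a joint stands for the part that bears it (a point fixed in the world has none). Each returns a list of dicts, best first, with "confidence" (0 to 1); they miss things now and then, are a little off and sometimes report something else, mostly with a low value. They report only what shows in the picture. A call takes as long as a camera call. They do not tell look-alikes from the thing itself.
- regions_of(picture, name): "mask" (480x640 bool, what is visible of it) and "at" ([column, row] in pixels, amid what is visible of it).
The state is a dict: "clock": time; "q": joint angles; "joint_vel": joint speeds; "joint_efforts": joint torques, N m; "position": TCP position; "tcp_rot": TCP orientation; "wrist_force": force on the tool from outside, world axes, zero at the start; "ft_torque": the same for the moment, N m; "gripper_width": finger opening in mm.
Only numpy, scipy, OpenCV 4.12 (cv2) and the standard library are available. Lean on these libraries where they do the work, as an engineer would, in place of code of your own. Each camera call takes 0.05 s, during which the arm holds its last target.

### The job

Put the white plaster plug away in the tilt-out bin with the yellow front: lift that bin's black spring collar and give it a quarter turn counter-clockwise so that it stays up, tip the bin fully forward by its tab, put the plug in, and push the bin back until it clicks fully home. Push gently (well under 50 N), leave the collar parked up, and leave the blue bin and the things around where they are.

Things in the scene. Friction and masses are not known exactly. Their poses are not given: they have to be found in the camera images.
- yellow_unit: Fixed grey sheet-metal casing of one tilt-out bin, 112 deep (x) x 170 wide (y) x 180 mm high; origin at the centre of its underside, its own -x axis is its front and points roughly to the robot, z up. Behind the yellow front panel (158 mm wide) one tray; a lock collar stands on the roof, near the left (+y) side. Inside, a spring catch holds the bin shut.
- blue_unit: The same kind of unit with a blue bin, standing beside the yellow one (left or right of it by chance); not to be used.
- yellow_bin: Yellow bin, 0.3 kg; origin on the pivot line at mid tray; shut, its axes are the casing's. Front panel x -6..0, up to z 150 mm. Pull tab on it: 46 mm wide, 9 thick (12 at the rim, x -12..0), z 150..199, standing 44 mm over the roof (z 155). Tray: x 0..85, 95 clear in y, floor z 4; rear wall 55 high, sides 55 to 88. Push it shut on the front of tab or panel, not pinched, contact force under 50 N.
- yellow_pivot (a point): Point of the fixed casing on the bin's pivot line, at the middle of the tray's width: 50 mm in front of the casing's origin, 28 mm to its right (-y), 25 mm above the bench. The bin turns about the casing's y axis through it.
- yellow_tab (a point): Centre of the yellow bin's pull tab (moves with the bin): 182 mm above the pivot when shut. The rear face of the tab is 4.5 mm behind it, the front rim 7.5 mm in front. Behind the tab there is only the flat roof, and it can be hooked from behind or pinched from above.
- yellow_inside (a point): Centre of the tray floor in the yellow bin; moves and tilts with the bin. Tray 85 x 95 mm inside.
- yellow_tilt (a joint): Tilt of the yellow bin, rad: 0 home, grows as its top tips toward the robot, stop at 0.62. Beyond about 0.3 it falls forward and stays there; let go nearer, it falls open or rests at about 0.1, where a spring catch stops it: not yet shut. The catch takes some 5 to 10 N at the tab to click over, either way; once over, it holds the bin home against a solid stop.
- yellow_knob (a point): Middle of the black ribbed lock collar of the yellow unit, a round knob 32 mm across and 24 mm tall (from 12 mm below to 12 mm above this point), vertical axis; moves with it. When down, its top is 46 mm above the roof (this point 33 mm). A steel base 37 mm across and 19 mm tall stands under it.
- yellow_lift (a joint): Lift of the yellow unit's collar, m: 0 down (its pin locks the bin), spring pulls it down with 3 to 6 N. It can turn only when lifted 16 mm or more; end stop at 21 mm. Turned and let go, it rests parked at 15.5 mm and the bin is free.
- yellow_turn (a joint): Turn of the yellow unit's collar, rad: 0 in its slot, grows counter-clockwise from above, stop at 1.5; beyond about 0.7 it is safely parked when let go.
- blue_tilt (a joint): Tilt of the blue bin, rad; 0 is shut.
- blue_lift (a joint): Lift of the blue unit's collar, m; 0 is down.
- plug: Loose white plaster pouring plug, a slightly tapered round stub 43 mm across and 38 mm tall, 45 g, standing on the bench; origin at the centre of its underside.
- kidney: Bystander: flat beech kidney rib 58 x 114 x 7 mm; origin at the centre of its underside.
- jar: Bystander: brown screw-lid jar with a white lid, 66 mm across, 105 mm tall; origin at the centre of its underside.
- mug: Bystander: spotted mug 78 mm across, 114 mm with its handle, 93 mm tall; origin at the centre of its underside.
Mind the look-alikes: they are no part of the job. Of the things shaped like the plug, the white one is meant.

How it is judged:
By the outcome, as a careful person would: the job done as asked, in the order asked, and still so for the second after the job is handed in, with the robot touching nothing.
It also fails if it takes over 69 s, if anything falls off the work surface, if the arm or the gripper's body presses on something with over 40 N, if the wrist force passes 120 N, or if a joint passes its speed limit or range.

## Working session

There is one attempt and no reset: what is moved stays moved. The work goes in short steps, Python scripts to look and compute and a tool call to move; the robot and the scene stay as the last step left them, time stands still between calls to the robot, and variables do not carry over. Pictures are saved under pics/ and viewed, and the job is handed in when it is done.

Besides the shell and the picture viewer there is one more tool, called after "Request:" as a command line: name --argument value ..., lists and objects as JSON in quotes. carry_out: Moves the arm, as the interface text tells. Shifts and turns lie within -1 to 1; 1 stands for 200 mm of shift or 90 degrees of turn. Its arguments: {"type":"object","properties":{"steps":{"type":"array"}},"required":["steps"]}

```bash
ls; mkdir -p pics; cat > h.py <<'E'
import numpy as np, cv2
from rig import monitor, eyes, finish_job, regions_of
from scipy.spatial.transform import Rotation as R
def rot(a):
    a=np.array(a,float)
    return a if a.shape==(3,3) else R.from_quat([a[1],a[2],a[3],a[0]]).as_matrix()
def cam(n):
    return eyes.read_camera(n)
def f(p): return 240/np.tan(np.radians(p['fovy'])/2)
def ray(p,uv):
    d=np.array([(uv[0]-p['cx'])/f(p),(uv[1]-p['cy'])/f(p),1.]); return np.array(p['position'],float),rot(p['attitude'])@d
def atz(p,uv,z):
    o,d=ray(p,uv); return o+d*(z-o[2])/d[2]
def proj(p,X):
    c=rot(p['attitude']).T@(np.array(X,float)-p['position']); return c[:2]/c[2]*f(p)+[p['cx'],p['cy']]
def tri(obs):
    A=np.zeros((3,3));b=np.zeros(3)
    for p,uv in obs:
        o,d=ray(p,uv); d/=np.linalg.norm(d); M=np.eye(3)-np.outer(d,d); A+=M;b+=M@o
    return np.linalg.solve(A,b)
def save(p,n): cv2.imwrite('pics/'+n,p['color'][:,:,::-1])
E
python3 - <<'E'
from h import *
P={n:cam(n) for n in('scene','top','wrist')}
for n,p in P.items():
    save(p,n+'0.png'); print(n,p['fovy'],p['cx'],p['cy'],p['position'],p['attitude'],p['shot'])
for n,p in P.items():
  for t in ['plug','yellow_unit','yellow_bin','yellow_knob','yellow_tab','blue_unit','jar','mug','kidney']:
    print(n,t,[(round(r['confidence'],2),np.round(r['at']).tolist(),int(r['mask'].sum())) for r in regions_of(p,t)])
print(monitor.get_obs())
E
```

```text
pics
scene 50.9234870755223 322.27909834749795 232.09114667969698 [ 91.14266113 979.85549569 940.06435363] [ 0.09010055 -0.20787281  0.87949812 -0.41851385] 1
top 52.37939602321107 313.357616724602 241.34474918549546 [ 163.65687635   49.56270479 1294.64467504] [-0.11494442  0.75125668 -0.64315438  0.09356083] 2
wrist 70.15776391287638 312.4774665712342 241.18193023981118 [ 256.57792543 -574.43520716  373.046613  ] [ 0.11716662  0.79689499 -0.58605992 -0.08811427] 3
scene plug [(0.82, [307.0, 339.0], 304)]
scene yellow_unit [(0.65, [292.0, 236.0], 5351), (0.37, [242.0, 363.0], 1558)]
scene yellow_bin [(0.73, [310.0, 241.0], 1605)]
scene yellow_knob [(0.62, [283.0, 216.0], 154)]
scene yellow_tab [(0.59, [315.0, 236.0], 1537), (0.48, [293.0, 232.0], 5366)]
scene blue_unit [(0.84, [335.0, 183.0], 3066)]
scene jar [(0.83, [244.0, 364.0], 1518)]
scene mug [(0.62, [402.0, 186.0], 893)]
scene kidney [(0.67, [351.0, 266.0], 509), (0.65, [280.0, 214.0], 192)]
top plug [(0.72, [233.0, 275.0], 215), (0.54, [258.0, 289.0], 212), (0.5, [233.0, 241.0], 184), (0.39, [324.0, 214.0], 4281), (0.26, [39
[... 654 characters left out ...]
, 'q': array([-1.38802014e+00,  5.26651038e-02,  1.61289726e+00, -5.65908207e-07,
        1.47594376e+00, -1.19020929e-01]), 'joint_vel': array([ 8.88395159e-05, -5.27551140e-05, -1.07735601e-03,  9.08450811e-05,
       -9.68141951e-04, -1.96278658e-03]), 'joint_efforts': array([-3.97138331e-05, -3.93668318e+01, -3.70451868e+01, -1.06673040e-04,
        5.63782742e-04,  1.93183624e-06]), 'position': array([ 185.76028899, -596.75446115,  231.32687083]), 'tcp_rot': array([4.32557047e-05, 9.88636395e-01, 1.50326564e-01, 1.09752992e-06]), 'wrist_force': array([ 0.49357848, -0.59590496,  0.4239202 ]), 'ft_torque': array([ 0.00533935, -0.02082388,  0.01317304]), 'gripper_width': 85.34928246960972}
```

View pics/scene0.png

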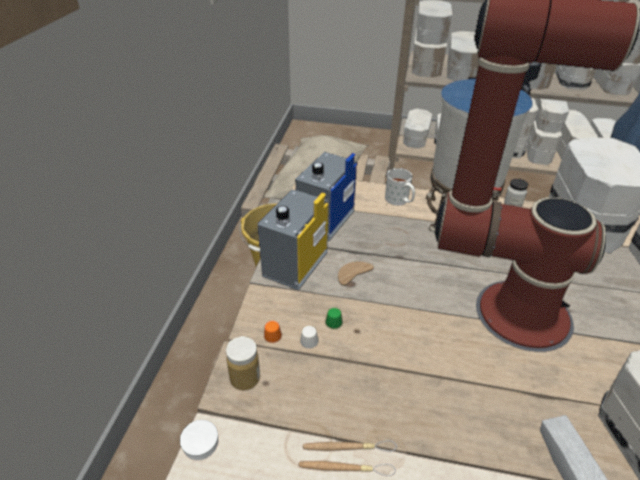

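View pics/top0.png

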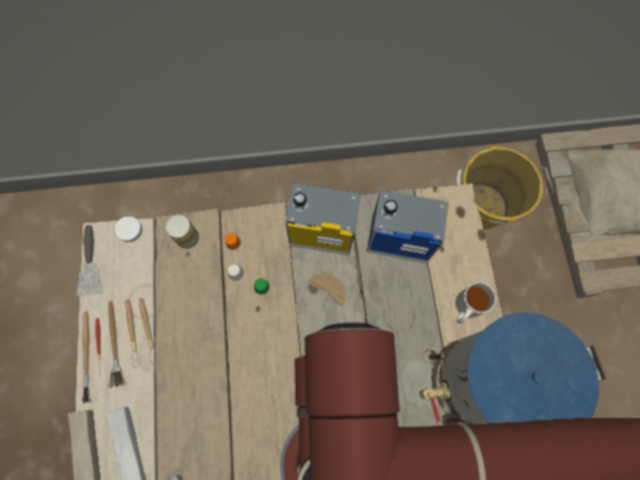

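View pics/wrist0.png

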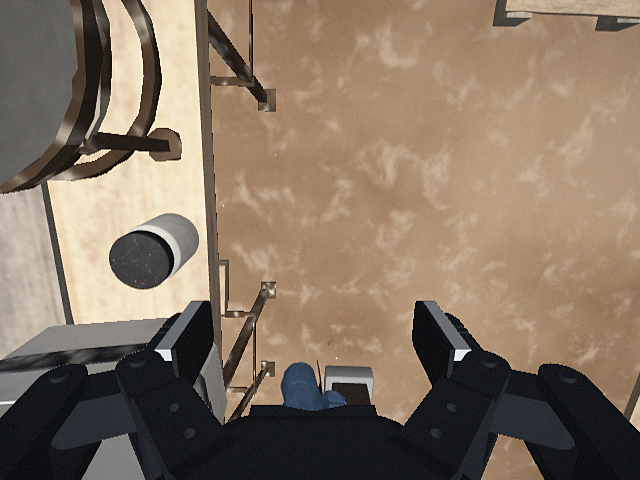

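Plug (white): scene (309,337), top (234,271). Yellow unit: top (321,215), yellow knob about (300,199). I'll measure in enlarged crops.

```bash
python3 - <<'E'
from h import *
t=cv2.imread('pics/top0.png');s=cv2.imread('pics/scene0.png')
cv2.imwrite('pics/topz.png',cv2.resize(t[175:295,220:380],None,fx=5,fy=5,interpolation=cv2.INTER_CUBIC))
cv2.imwrite('pics/scz.png',cv2.resize(s[170:300,240:390],None,fx=4.6,fy=4.6,interpolation=cv2.INTER_CUBIC))
E
```

```text
(no output)
```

View pics/topz.png

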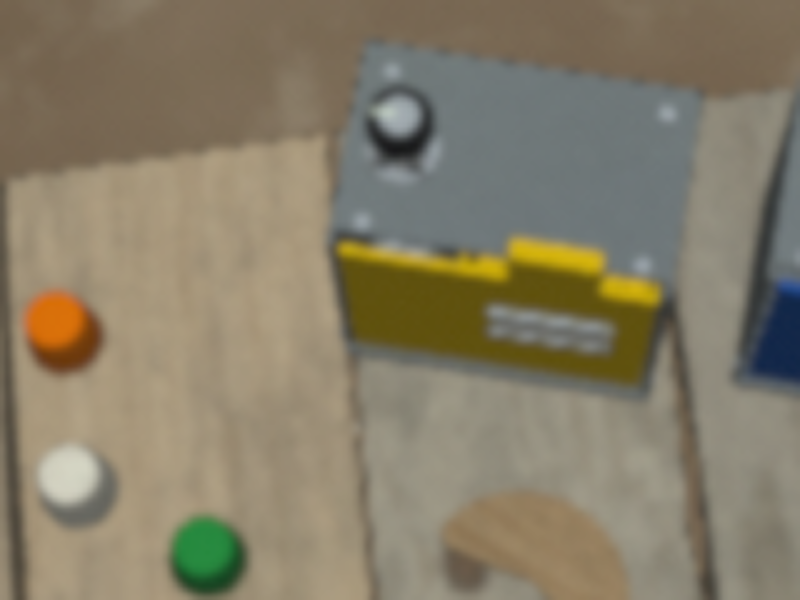

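View pics/scz.png

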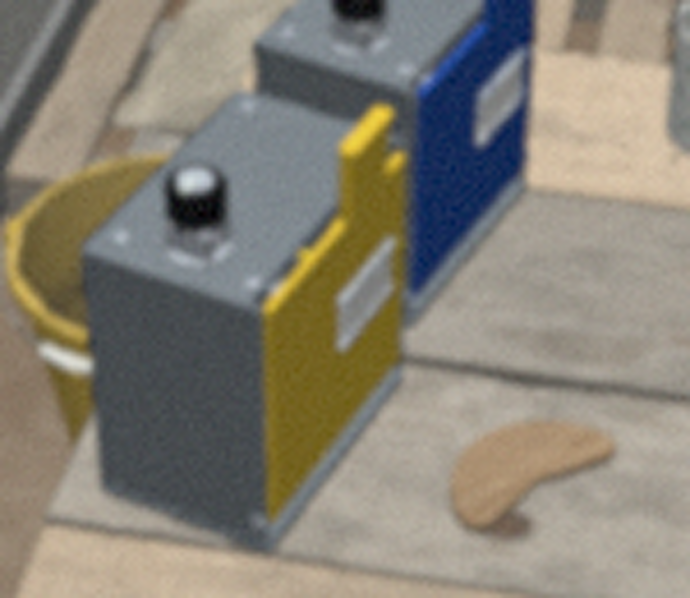

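```bash
cat > m.py <<'E'
from h import *
from types import SimpleNamespace
# stored camera calibrations
def C(fov,cx,cy,pos,att): return dict(fovy=fov,cx=cx,cy=cy,position=np.array(pos),attitude=np.array(att))
S=C(50.9234870755223,322.279,232.0911,[91.14266113,979.85549569,940.06435363],[0.09010055,-0.20787281,0.87949812,-0.41851385])
T=C(52.37939602321107,313.3576,241.34475,[163.65687635,49.56270479,1294.64467504],[-0.11494442,0.75125668,-0.64315438,0.09356083])
E
python3 - <<'E'
from m import *
from scipy.optimize import least_squares
z=lambda u,v:(u/5+220,v/5+175)
w=lambda u,v:(u/4.6+240,v/4.6+170)
obs=[(T,z(370,45),(56,85,180)),(T,z(698,95),(56,-85,180)),(T,z(337,237),(-56,85,180)),(T,z(350,350),(-56,85,0)),(T,z(648,393),(-56,-85,0)),
(S,w(88,242),(56,85,180)),(S,w(262,303),(-56,85,180)),(S,w(268,548),(-56,85,0)),(S,w(105,487),(56,85,0)),(S,w(400,375),(-56,-85,0))]
def X(p,q):
    c,s=np.cos(p[2]),np.sin(p[2]); return np.array([p[0]+c*q[0]-s*q[1],p[1]+s*q[0]+c*q[1],q[2]])
def r(p): return np.concatenate([proj(c,X(p,q))-uv for c,uv,q in obs])
print(atz(T,z(530,200),180))
s=least_squares(r,[600,50,0],x_scale=[100,100,.1],loss='soft_l1')
print(s.x,np.degrees(s.x[2]));print(np.round(r(s.x).reshape(-1,2),1).tolist())
p=s.x
for n,q in dict(tab=(-50,-28,207),pivot=(-50,-28,25)).items():print(n,X(p,q),proj(T,X(p,q)),proj(S,X(p,q)))
for zz in (226,):
  print('knob',atz(T,z(402,117),zz),atz(S,w(195,180),zz))
k=tri([(T,z(402,117)),(S,w(195,180))]);print('knobtri',k)
print('plug',atz(T,z(70,474),38),tri([(T,z(70,474)),(S,(309.5,331.5))]),atz(S,(309.5,331.5),38))
print('orange',atz(T,z(57,322),38),'green',atz(T,z(208,548),38))
c,sn=np.cos(p[2]),np.sin(p[2]);d=k-[p[0],p[1],0];print('knob casing',c*d[0]+sn*d[1],-sn*d[0]+c*d[1])
E
```

```text
[570.74319     90.64464158 180.        ]
[ 5.89336466e+02  9.72357488e+01 -1.06996273e-02] -0.6130434846892562
[[0.2, -2.5], [2.5, -2.2], [-1.4, 1.2], [-0.0, -0.1], [1.2, 1.0], [-1.9, 0.1], [0.7, 0.7], [0.5, 1.0], [-1.1, 0.1], [1.0, -0.1]]
tab [539.03974429  69.77232272 207.        ] [332.97902852 224.82947653] [317.48520603 201.62663637]
pivot [539.03974429  69.77232272  25.        ] [330.88720705 246.67033808] [316.8475727  256.21287714]
knob [585.86249188 154.65162057 226.        ] [587.54026613 158.56039248 226.        ]
knobtri [588.32269901 155.25490562 222.90349205]
plug [432.69637905 313.93287781  38.        ] [434.26688397 315.07662951  33.09805128] [432.95092229 318.66511178  38.        ]
orange [514.33083405 337.94865406  38.        ] green [404.68928942 234.19127984  38.        ]
knob casing -1.6344805869573964 58.004989022557275
```

```bash
python3 - <<'E'
from m import *
print('drum',tri([(T,(535,378)),(S,(487,98))]), 'edges', tri([(T,(470,375)),(S,(443,97))]))
for zz in(300,400):print(zz,[atz(T,u,zz).round() for u in((470,375),(598,378),(535,315),(535,438))])
print('mug',atz(T,(478,298),93),'kidney',atz(T,(327,287),7), 'jar',atz(T,(180,229),105),'blue knob',atz(T,(391,206),226))
E
```

```text
drum [ 245.8601068  -334.26622483  380.66608056] edges [ 280.06793078 -196.7159879   423.20280275]
300 [array([ 240., -242.,  300.]), array([ 273., -489.,  300.]), array([ 378., -365.,  300.]), array([ 143., -371.,  300.])]
400 [array([ 232., -213.,  400.]), array([ 262., -435.,  400.]), array([ 356., -323.,  400.]), array([ 146., -328.,  400.])]
mug [ 443.43494411 -311.13671234   93.        ] kidney [431.1732128   64.03084166   7.        ] jar [502.85543037 459.27712494 105.        ] blue knob [599.29189111 -58.02029961 226.        ]
```

Request:
carry_out --steps '[[[1, 0, 0, -0.4, 0], [1, 0, 0, -0.7, 0], [1, 0, 0, -1, 0], [1, 0.2, -0.05, -1, 0], [1, 0.5, -0.1, -1, 0], [1, 0.8, -0.15, -1, 0], [1, 1, -0.4, -1, 0], [1, 1, -0.7, -1, 0], [1, 1, -1, -1, 0], [1, 1, -1, -1, 0]]]'

```text
clock: 2.75
position: [316.8, -343.4, 432.6]
tcp_rot: [0.001, 0.988, 0.152, 0.001]
wrist_force: [0.3, -0.5, 0.1]
gripper_width: 85.2
```

Request:
carry_out --steps '[[[1, 0.25, -0.25, 0, 0], [1, 0.5, -0.5, 0, 0], [1, 0.75, -0.75, 0, 0], [1, 1, -1, 0, 0], [1, 1, -1, 0, 0]]]'

```text
clock: 3.38
position: [450.1, -94.0, 431.3]
tcp_rot: [0.0, 0.988, 0.152, 0.0]
wrist_force: [-1.0, -0.8, 0.4]
gripper_width: 84.9
```

Request:
carry_out --steps '[[[0.65, 0.2, -0.3, 0.2, 0], [0.65, 0.4, -0.6, 0.4, 0], [0.65, 0.5, -0.9, 0.4, 0], [0.65, 0.5, -0.9, 0.4, 0], [0.65, 0.5, -0.9, 0.4, 0]]]'

```text
clock: 4.0
position: [491.0, 107.3, 350.0]
tcp_rot: [-0.0, 0.988, 0.152, -0.001]
wrist_force: [-0.1, -0.4, 1.3]
gripper_width: 55.3
```

```bash
python3 - <<'E'
from m import *
p=cam('wrist'); save(p,'w1.png'); print({k:p[k] for k in('fovy','cx','cy','position','attitude','shot')})
o=monitor.get_obs();print(o['clock'],o['position'],o['tcp_rot'],o['q'])
import pickle;pickle.dump(p,open('w1.pkl','wb'))
E
```

```text
{'fovy': 70.15776391287638, 'cx': 312.4774665712342, 'cy': 241.18193023981118, 'position': array([562.12844083, 129.61217261, 492.66452563]), 'attitude': array([ 0.1187045 ,  0.79774084, -0.58459838, -0.08811082]), 'shot': 4}
4.05 [491.17921858 106.04841806 350.71436911] [ 2.34943682e-04  9.88511388e-01  1.51144867e-01 -6.40405444e-04] [ 6.47630425e-02 -2.84717504e-01  1.72744346e+00 -5.84232195e-04
  1.70010183e+00  1.33203164e+00]
```

View pics/w1.png

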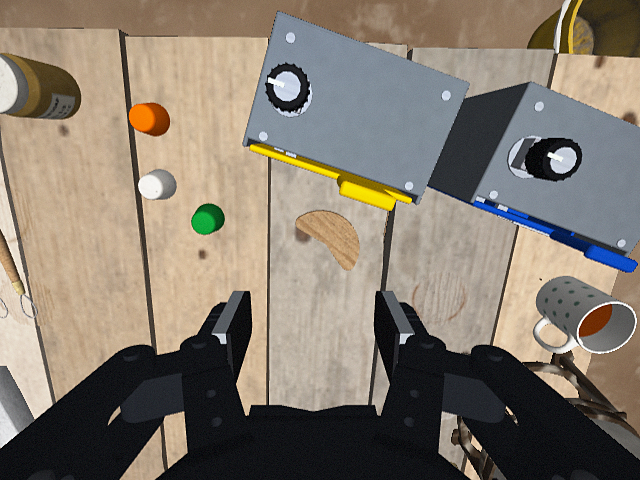

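```bash
python3 - <<'E'
import cv2
t=cv2.imread('pics/w1.png')
cv2.imwrite('pics/w1a.png',cv2.resize(t[0:215,235:480],None,fx=2.75*1.18,fy=2.75*1.0,interpolation=cv2.INTER_CUBIC)[:600,:800])
cv2.imwrite('pics/w1b.png',cv2.resize(t[90:250,120:240],None,fx=4,fy=3.75,interpolation=cv2.INTER_CUBIC))
E
```

```text
(no output)
```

View pics/w1a.png

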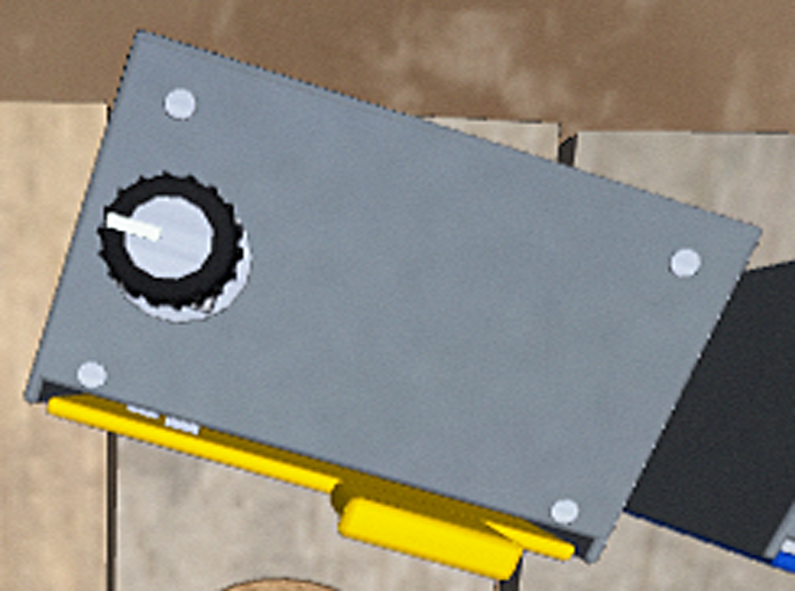

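View pics/w1b.png

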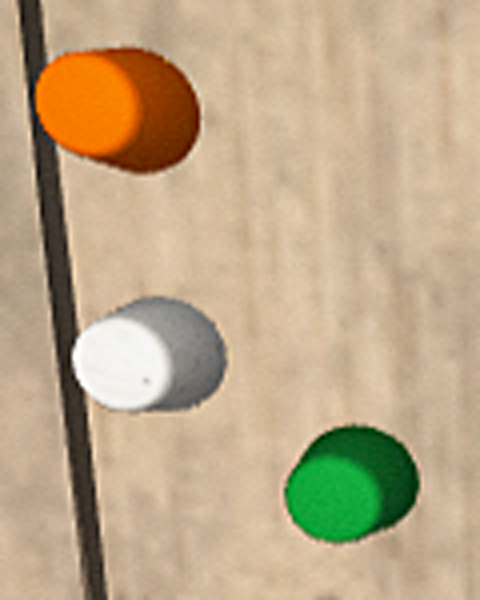

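```bash
python3 - <<'E'
from m import *
import pickle
from scipy.optimize import least_squares
W=pickle.load(open('w1.pkl','rb'))
a=lambda u,v:(235+u/3.245,v/2.75)
b=lambda u,v:(120+u/4,90+v/3.75)
P=[atz(W,a(*q),180) for q in((137,30),(762,230),(598,562),(28,400))]
print(np.round(P,1)); d=lambda i,j:round(float(np.linalg.norm(P[i]-P[j])),1)
print('w,d',d(0,1),d(2,3),d(1,2),d(3,0))
y=np.arctan2(*(P[0]-P[1])[[1,0]])-np.pi/2,np.arctan2(*(P[3]-P[2])[[1,0]])-np.pi/2;print('yaw',np.degrees(y))
print('knob',atz(W,a(171,240),226),tri([(W,a(171,240)),(T,(300.4,198.4)),(S,(282.4,209.2))]))
print('tab top',atz(W,a(430,540),224))
print('plug',atz(W,b(123,364),38), 'orange',atz(W,b(90,104),38),'green',atz(W,b(333,500),38))
# fit pose with w and T,S, casing z free dims
c=np.mean(P,0);print(c)
o=monitor.get_obs();X=rot(o['tcp_rot']);print(X.round(3))
E
```

```text
[[644.5 185.5 180. ]
 [642.2  17.2 180. ]
 [534.6  17.8 180. ]
 [536.6 185.8 180. ]]
w,d 168.3 168.0 107.6 107.9
yaw [-0.80745616 -0.70289025]
knob [588.95512724 157.21810661 226.        ] [588.45379833 156.20460032 223.29405635]
tab top [532.06618675  75.02991823 224.        ]
plug [436.21860249 315.95739002  38.        ] orange [519.40705106 340.47513412  38.        ] green [408.57192486 238.93671585  38.        ]
[589.48389374 101.59704174 180.        ]
[[ 0.954  0.299 -0.001]
 [ 0.299 -0.954 -0.001]
 [-0.001  0.    -1.   ]]
```

Request:
carry_out --steps '[[[0.65, 0.27, -0.05, 0.2, 0], [0.65, 0.54, -0.1, 0.4, 0], [0.65, 0.54, -0.1, 0.5, 0], [0.65, 0.54, -0.1, 0.5, 0]]]'

```text
clock: 4.55
position: [587.5, 155.2, 248.1]
tcp_rot: [0.0, 0.989, 0.149, -0.003]
wrist_force: [0.1, 0.4, -0.0]
gripper_width: 55.8
```

```bash
python3 - <<'E'
from m import *
p=cam('wrist'); save(p,'w2.png')
o=monitor.get_obs();print(o['clock'],o['position'])
X=np.array([589,157,226]);print(proj(p,X)); 
for a in np.linspace(0,2*np.pi,8,endpoint=False): print(proj(p,X+16*np.array([np.cos(a),np.sin(a),0])).round())
E
```

```text
4.6 [588.08394075 155.37198744 250.71515122]
[310.37405138 281.62603953]
[320. 254.]
[296. 256.]
[281. 273.]
[284. 295.]
[302. 308.]
[324. 306.]
[339. 290.]
[338. 268.]
```

View pics/w2.png

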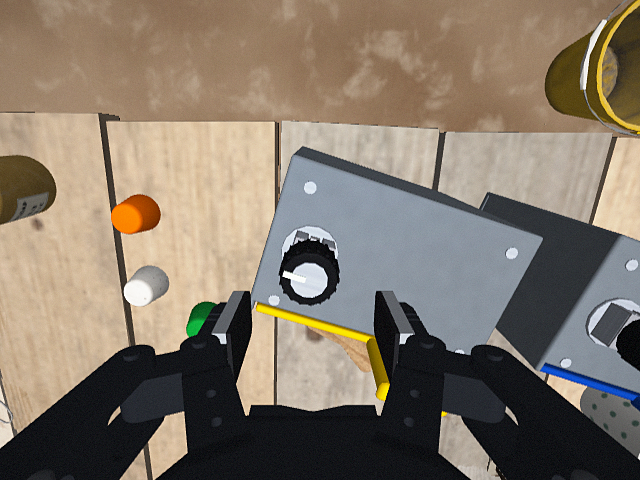

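Knob sits at (311,279) as predicted and is centred between the fingers. Going down to grip it.

Request:
carry_out --steps '[[[0.65, 0.01, 0, 0.15, 0], [0.65, 0.01, 0, 0.245, 0], [0.65, 0.01, 0, 0.245, 0], [0.2, 0.01, 0, 0.245, 0], [0.2, 0.01, 0, 0.245, 0], [0.2, 0.01, 0, 0.245, 0]]]'

```text
clock: 5.35
position: [590.4, 158.2, 204.6]
tcp_rot: [-0.0, 0.989, 0.151, 0.001]
wrist_force: [-3.0, 2.1, 6.6]
gripper_width: 28.9
```

Request:
carry_out --steps '[[[0, 0, 0, 0, 0], [0, 0, 0, 0, 0]]]'

```text
clock: 5.6
position: [590.4, 158.2, 204.6]
tcp_rot: [-0.0, 0.989, 0.151, 0.001]
wrist_force: [-3.3, 2.3, 6.6]
gripper_width: 29.2
```

Request:
carry_out --steps '[[[0, 0, 0, -0.04, 0], [0, 0, 0, -0.07, 0], [0, 0, 0, -0.095, 0], [0, 0, 0, -0.095, 0]]]'

```text
clock: 6.1
position: [590.2, 158.1, 220.9]
tcp_rot: [-0.001, 0.989, 0.15, 0.001]
wrist_force: [4.6, 4.4, -5.3]
gripper_width: 29.1
```

```bash
python3 - <<'E'
from m import *
p=cam('scene'); save(p,'s3.png');c=p['color'][150:300,230:380,::-1]
cv2.imwrite('pics/s3z.png',cv2.resize(c,None,fx=4,fy=4,interpolation=cv2.INTER_CUBIC))
p=cam('wrist'); save(p,'w3.png')
o=monitor.get_obs();print(o['clock'],o['position'],o['wrist_force'],o['ft_torque'],o['gripper_width'])
E
```

```text
6.2 [590.18122855 158.06540476 220.53144959] [ 4.56437382  3.71809992 -5.80162178] [ 0.75843665 -0.7043056   0.02133255] 29.40913273576705
```

View pics/s3z.png

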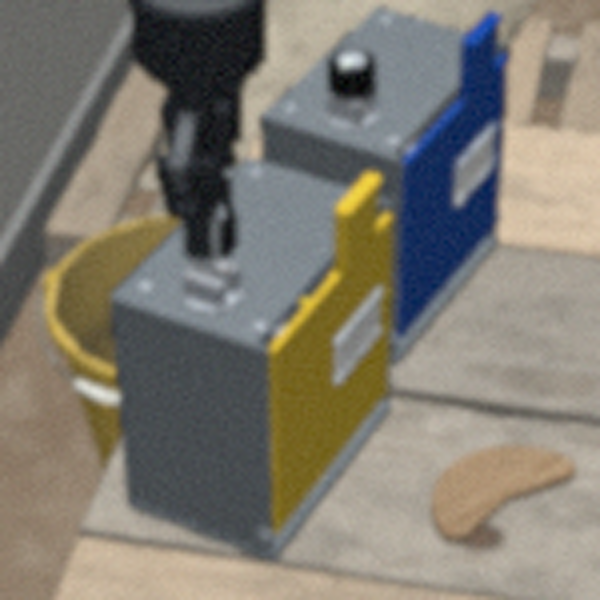

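View pics/w3.png

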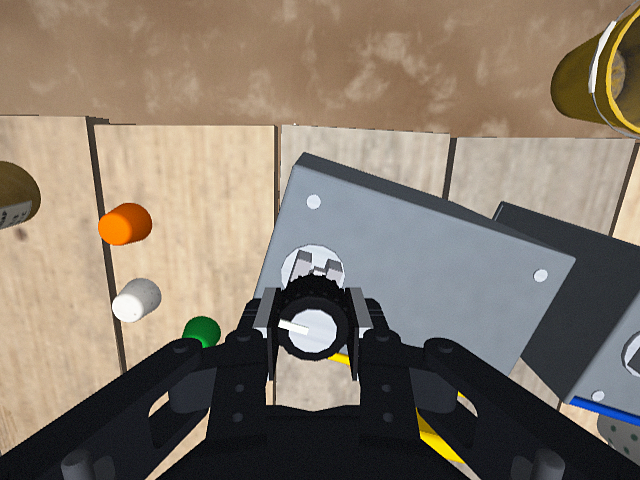

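Request:
carry_out --steps '[[[0, 0, 0, -0.015, 0], [0, 0, 0, -0.015, -0.1], [0, 0, 0, -0.015, -0.2], [0, 0, 0, -0.015, -0.3]]]'

```text
clock: 6.7
position: [590.0, 158.4, 223.2]
tcp_rot: [-0.001, 0.925, 0.38, 0.0]
wrist_force: [3.6, 6.8, -6.0]
gripper_width: 29.3
```

```bash
python3 - <<'E'
from m import *
p=cam('wrist'); save(p,'w4.png')
o=monitor.get_obs();print(o['clock'],o['position'],o['wrist_force'],o['ft_torque'],o['gripper_width'],o['q'][5])
E
```

```text
6.75 [589.96224119 158.44066276 223.23515591] [ 4.13352044  6.56595983 -4.91714002] [ 0.92487398 -0.66987566  0.02265876] 29.371493189381205 0.9277669238918446
```

View pics/w4.png

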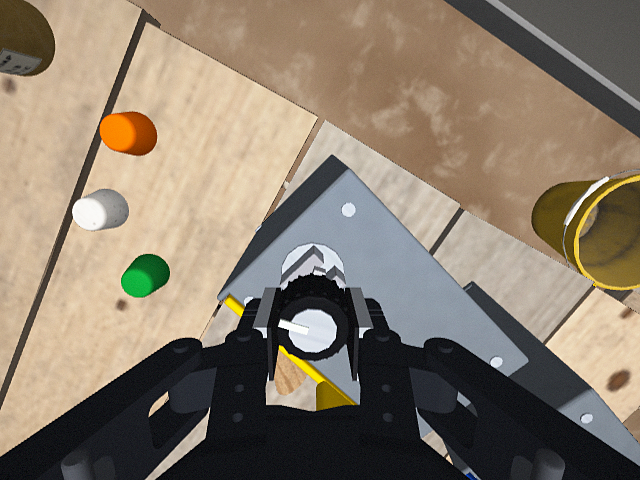

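The mark on the knob stays fixed relative to the jaws, so the collar is turning with the gripper. I'll continue the turn.

Request:
carry_out --steps '[[[0, 0, 0, 0, -0.1], [0, 0, 0, 0, -0.2], [0, 0, 0, 0, -0.3], [0, 0, 0, 0, -0.4], [0, 0, 0, 0, -0.5], [0, 0, 0, 0, -0.58], [0, 0, 0, 0, -0.58]]]'

```text
clock: 7.62
position: [589.2, 158.8, 222.9]
tcp_rot: [-0.002, 0.665, 0.746, 0.0]
wrist_force: [1.5, 6.5, -6.6]
gripper_width: 28.8
```

Request:
carry_out --steps '[[[0, 0, 0, 0.012, 0], [0.3, 0, 0, 0.012, 0], [0.65, 0, 0, 0.012, 0], [0.65, 0, 0, 0.012, 0], [0.65, 0, 0, -0.05, 0], [0.65, 0, 0, -0.2, 0], [0.65, 0, 0, -0.35, 0], [0.65, 0, 0, -0.35, 0]]]'

```text
clock: 8.62
position: [591.6, 157.5, 299.4]
tcp_rot: [0.003, 0.666, 0.746, 0.003]
wrist_force: [0.8, -0.3, -0.5]
gripper_width: 55.5
```

```bash
python3 - <<'E'
from m import *
p=cam('scene'); save(p,'s5.png');c=p['color'][150:300,230:380,::-1]
cv2.imwrite('pics/s5z.png',cv2.resize(c,None,fx=4,fy=4,interpolation=cv2.INTER_CUBIC))
p=cam('wrist'); save(p,'w5.png')
o=monitor.get_obs();print(o['clock'],o['position'],o['tcp_rot'],o['wrist_force'],o['gripper_width'],o['q'])
E
```

```text
8.725 [589.96278049 157.28790306 294.76208556] [3.45659466e-04 6.66013246e-01 7.45939790e-01 2.58147482e-04] [ 0.94629449  0.4042402  -0.53561206] 55.568491040106096 [ 1.38808502e-01 -1.15736825e-02  1.57321014e+00 -1.93513915e-04
  1.57911534e+00  2.57133377e-02]
```

View pics/s5z.png

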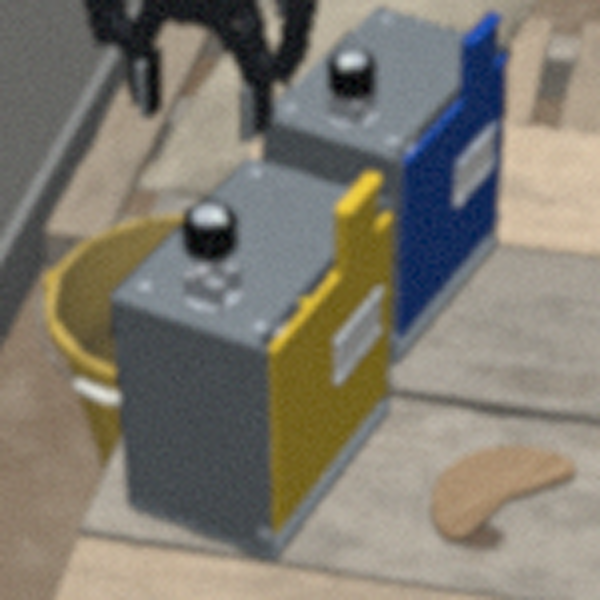

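View pics/w5.png

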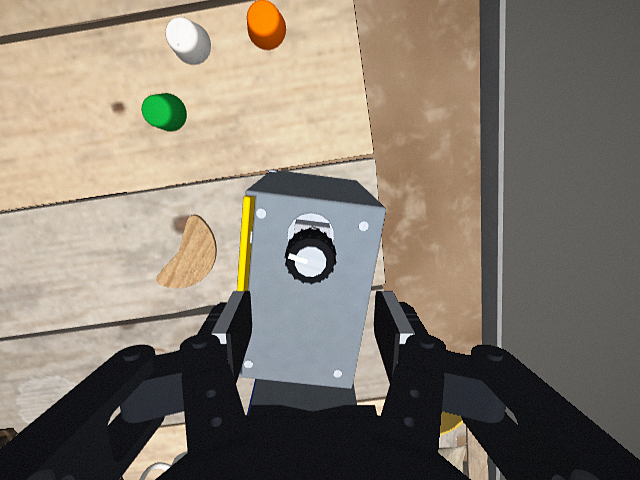

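Collar is parked up and turned: knob up in the scene crop (210,230), its mark now pointing to the front in the wrist view. Next I'll hook the tab from behind with closed fingers.

Request:
carry_out --steps '[[[0, -0.1, -0.05, 0, -0.11], [0, -0.2, -0.1, 0, -0.22], [0, -0.3, -0.15, 0, -0.33], [0, -0.4, -0.19, 0, -0.44], [0, -0.4, -0.19, 0, -0.55], [0, -0.4, -0.19, 0, -0.66], [0, -0.4, -0.19, 0, -0.77], [0, -0.4, -0.19, 0, -0.88], [0, -0.4, -0.19, 0.2, -0.92], [0, -0.4, -0.19, 0.35, -0.92], [0, -0.4, -0.19, 0.35, -0.92]]]'

```text
clock: 10.1
position: [558.4, 73.6, 219.3]
tcp_rot: [-0.005, 0.006, 1.0, -0.0]
wrist_force: [0.7, 0.3, 0.7]
gripper_width: 0.1
```

```bash
python3 - <<'E'
from m import *
p=cam('scene'); save(p,'s6.png');c=p['color'][150:300,230:380,::-1]
cv2.imwrite('pics/s6z.png',cv2.resize(c,None,fx=4,fy=4,interpolation=cv2.INTER_CUBIC))
p=cam('wrist'); save(p,'w6.png')
o=monitor.get_obs();print(o['clock'],o['position'],o['tcp_rot'],o['wrist_force'],o['gripper_width'],o['q'])
print(rot(o['tcp_rot']).round(3))
E
```

```text
10.2 [560.93198657  73.62739943 224.06260915] [-5.42318106e-04  6.25829964e-03  9.99980270e-01 -2.37496940e-06] [-0.45303282  0.22621261  1.07408045] -0.06412268249586883 [-1.02133435e-03 -8.28251894e-02  1.75909263e+00  9.35439638e-07
  1.46640986e+00 -1.55930108e+00]
[[-1.     0.013 -0.001]
 [ 0.013  1.     0.   ]
 [ 0.001 -0.    -1.   ]]
```

View pics/s6z.png

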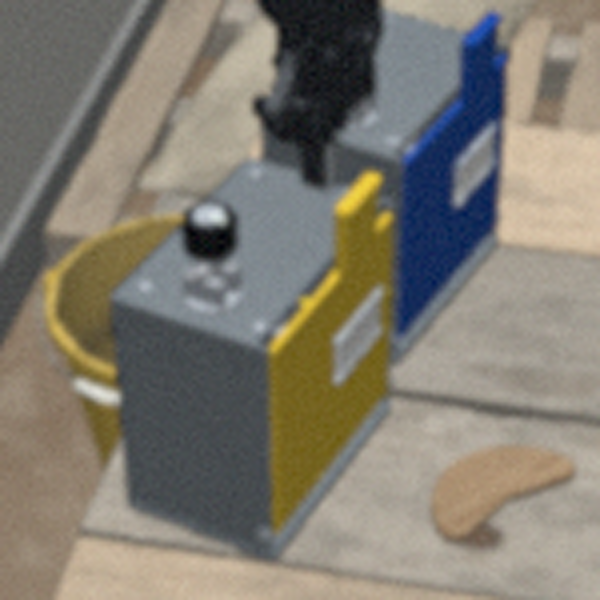

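View pics/w6.png

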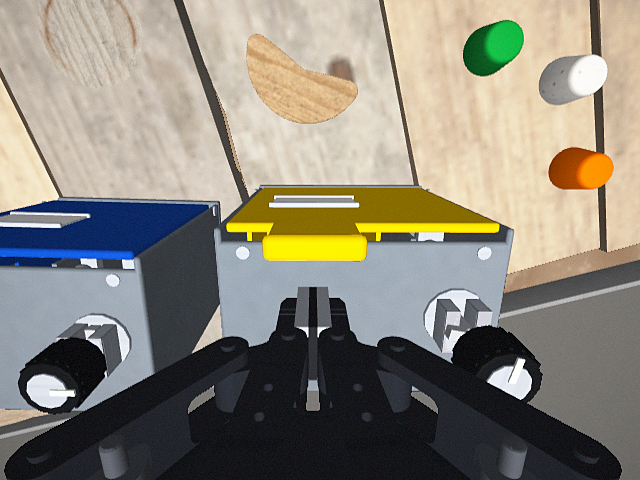

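Request:
carry_out --steps '[[[0, 0, 0, 0.08, 0], [0, 0, 0, 0.135, 0], [0, 0, 0, 0.135, 0], [0, 0.03, 0, 0.135, 0], [0, 0.05, 0, 0.135, 0], [0, 0.07, 0, 0.135, 0], [0, 0.07, 0, 0.135, 0]]]'

```text
clock: 11.08
position: [548.2, 73.9, 197.9]
tcp_rot: [0.002, 0.006, 1.0, 0.0]
wrist_force: [5.3, 1.3, -3.0]
gripper_width: -0.1
```

Request:
carry_out --steps '[[[0, 0.02, 0, 0, 0], [0, 0.04, 0, 0, 0], [0, 0.06, 0, 0, 0], [0, 0.08, 0, 0, 0], [0, 0.1, 0, 0, 0], [0, 0.12, 0, 0, 0]]]'

```text
clock: 11.82
position: [522.7, 74.2, 197.3]
tcp_rot: [-0.0, 0.006, 1.0, -0.0]
wrist_force: [-0.0, -0.5, -0.6]
gripper_width: 0.1
```

```bash
python3 - <<'E'
from m import *
p=cam('scene'); save(p,'s7.png');c=p['color'][150:300,230:380,::-1]
cv2.imwrite('pics/s7z.png',cv2.resize(c,None,fx=4,fy=4,interpolation=cv2.INTER_CUBIC))
o=monitor.get_obs();print(o['clock'],o['position'],o['wrist_force'])
E
```

```text
11.875 [522.4446813   74.20010912 197.27482509] [ 0.52158093  0.26712917 -0.41990098]
```

View pics/s7z.png

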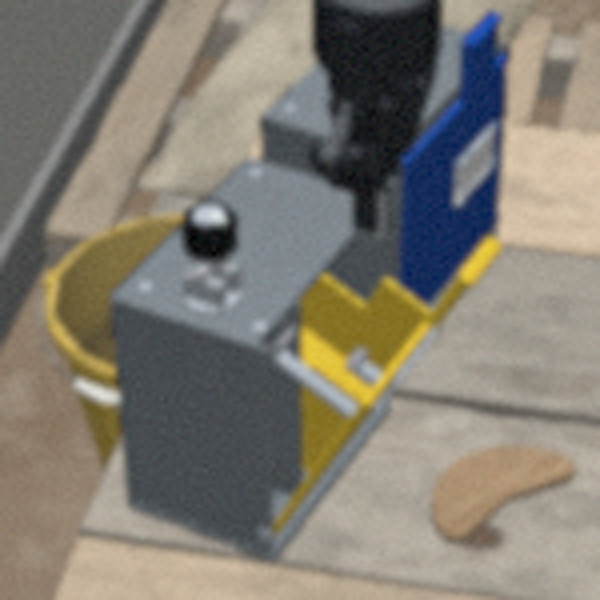

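The bin has fallen open. Going up and over to the plug.

Request:
carry_out --steps '[[[0, 0, 0, -0.25, 0], [0, 0, 0.1, -0.4, 0], [0.4, 0.15, 0.4, -0.4, 0], [0.75, 0.3, 0.7, -0.3, 0], [0.75, 0.45, 1, -0.1, 0], [0.75, 0.45, 1, 0, 0], [0.75, 0.45, 1, 0, 0]]]'

```text
clock: 12.75
position: [433.0, 275.6, 194.0]
tcp_rot: [-0.003, 0.005, 1.0, -0.001]
wrist_force: [-0.5, -0.3, -0.2]
gripper_width: 64.2
```

```bash
python3 - <<'E'
from m import *
import pickle
p=cam('wrist'); save(p,'w8.png');pickle.dump(p,open('w8.pkl','wb'))
o=monitor.get_obs();print(o['clock'],o['position'],o['wrist_force'],o['gripper_width'])
print(proj(p,(435,316,38)))
s=cam('scene');save(s,'s8.png')
t=cam('top');save(t,'t8.png')
cv2.imwrite('pics/t8z.png',cv2.resize(t['color'][175:295,220:380,::-1],None,fx=5,fy=5,interpolation=cv2.INTER_CUBIC))
def tip(th,x,y,z): return (538-0+x*np.cos(th)-z*np.sin(th),74.5+y,25+x*np.sin(th)+z*np.cos(th))
for th in(.5,.56,.62):
  print(th,[ (proj(c,tip(th,-6,yy,199))).round(1).tolist() for c in(s,t) for yy in(-23,23)])
E
```

```text
12.8 [434.73237714 275.17966669 196.28443588] [-0.13914291 -0.11543149  0.47999831] 64.14391524909412
[357.38414648 226.17512024]
0.5 [[357.9, 212.4], [350.4, 222.7], [334.3, 268.5], [314.7, 265.6]]
0.56 [[361.6, 215.6], [354.1, 226.0], [333.6, 273.4], [314.0, 270.4]]
0.62 [[365.0, 218.9], [357.7, 229.4], [332.9, 278.1], [313.4, 275.1]]
```

View pics/w8.png

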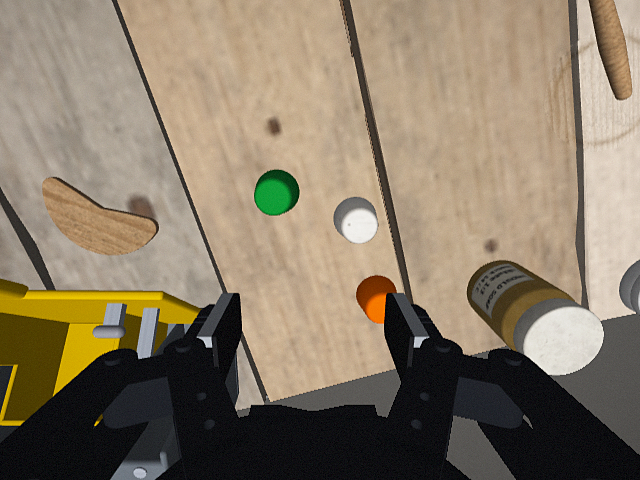

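View pics/t8z.png

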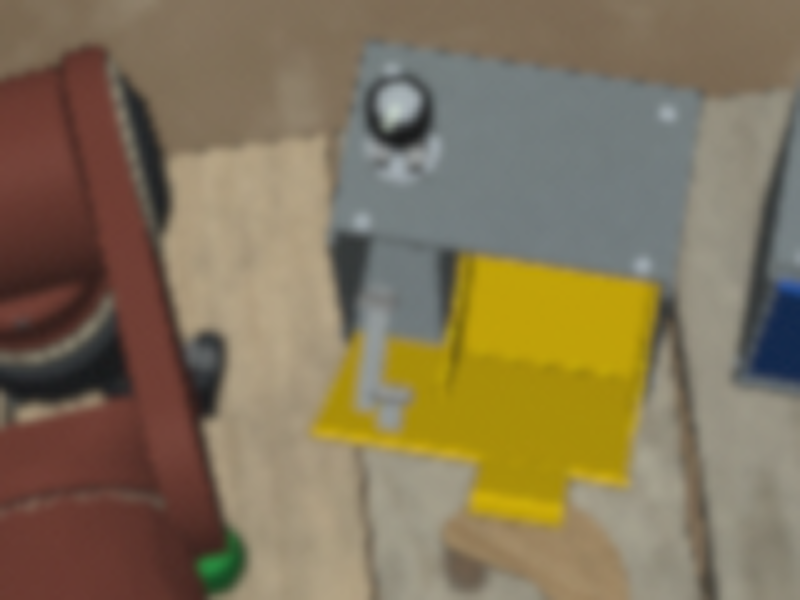

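Request:
carry_out --steps '[[[0.75, 0.01, 0.21, 0, 0], [0.75, 0.01, 0.21, 0.25, 0], [0.75, 0.01, 0.21, 0.5, 0], [0.75, 0.01, 0.21, 0.75, 0], [0.75, 0.01, 0.21, 0.9, 0], [0.75, 0.01, 0.21, 0.955, 0], [0.75, 0.01, 0.21, 0.955, 0]]]'

```text
clock: 13.78
position: [435.4, 317.1, 7.3]
tcp_rot: [0.001, 0.007, 1.0, 0.0]
wrist_force: [-0.5, -0.3, 1.1]
gripper_width: 63.8
```

```bash
python3 - <<'E'
from m import *
p=cam('wrist'); save(p,'w9.png')
o=monitor.get_obs();print(o['clock'],o['position'],o['wrist_force'],o['gripper_width'])
E
```

```text
13.825 [435.96862516 317.60037902   8.18070867] [-0.18386491  0.49525394  0.3119739 ] 63.85153366364836
```

View pics/w9.png

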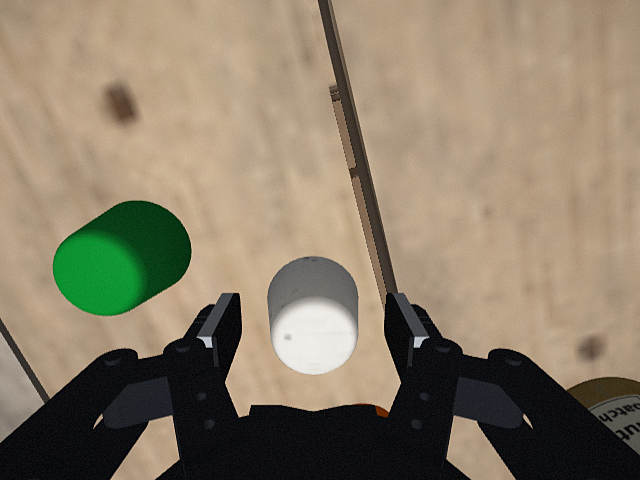

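Request:
carry_out --steps '[[[0.3, 0, 0, 0, 0], [0.3, 0, 0, 0, 0], [0.3, 0, 0, 0, 0], [0.3, 0, 0, 0, 0], [0.3, 0, 0, -0.1, 0], [0.3, 0, 0, -0.3, 0], [0.3, 0, 0, -0.6, 0], [0.3, 0, 0, -0.9, 0], [0.3, 0, 0, -1, 0], [0.3, 0, 0, -1, 0]]]'

```text
clock: 15.08
position: [435.0, 317.8, 208.4]
tcp_rot: [0.002, 0.006, 1.0, 0.001]
wrist_force: [-0.3, -0.6, -0.6]
gripper_width: 36.3
```

```bash
python3 - <<'E'
from m import *
p=cam('wrist'); save(p,'w10.png')
o=monitor.get_obs();print(o['clock'],o['position'],o['wrist_force'],o['gripper_width'])
E
```

```text
15.125 [433.8583537  317.15106041 205.81350595] [ 0.26218588 -0.11507124 -1.82199476] 36.102334569257344
```

View pics/w10.png

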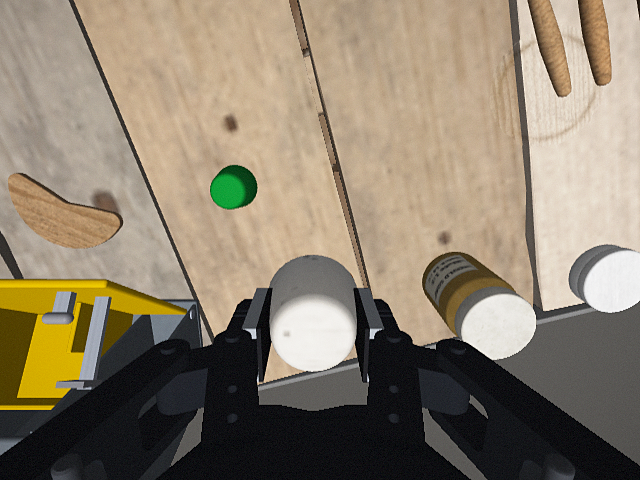

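Request:
carry_out --steps '[[[0.3, 0, -0.1, -0.1, 0], [0.3, -0.1, -0.4, -0.1, 0], [0.3, -0.2, -0.7, -0.1, 0], [0.3, -0.37, -1, -0.1, 0], [0.3, -0.37, -1, -0.1, 0]]]'

```text
clock: 15.75
position: [505.3, 113.2, 222.7]
tcp_rot: [-0.003, 0.009, 1.0, -0.001]
wrist_force: [-0.4, 0.2, -0.5]
gripper_width: 35.8
```

Request:
carry_out --steps '[[[0.3, 0, -0.1, 0, 0], [0.3, 0, -0.21, 0, 0], [0.3, 0, -0.21, 0.1, 0], [0.3, 0, -0.21, 0.1, 0]]]'

```text
clock: 16.25
position: [502.7, 75.3, 201.8]
tcp_rot: [-0.004, 0.006, 1.0, 0.0]
wrist_force: [0.2, 0.4, -0.0]
gripper_width: 36.4
```

```bash
python3 - <<'E'
from m import *
p=cam('wrist'); save(p,'w11.png')
p=cam('top'); save(p,'t11.png');cv2.imwrite('pics/t11z.png',cv2.resize(p['color'][175:295,250:410,::-1],None,fx=5,fy=5,interpolation=cv2.INTER_CUBIC))
o=monitor.get_obs();print(o['clock'],o['position'],o['wrist_force'],o['gripper_width'])
E
```

```text
16.35 [504.19224665  75.31231662 204.5592788 ] [ 0.56481939  0.28728725 -1.07633288] 36.09456385488189
```

View pics/w11.png

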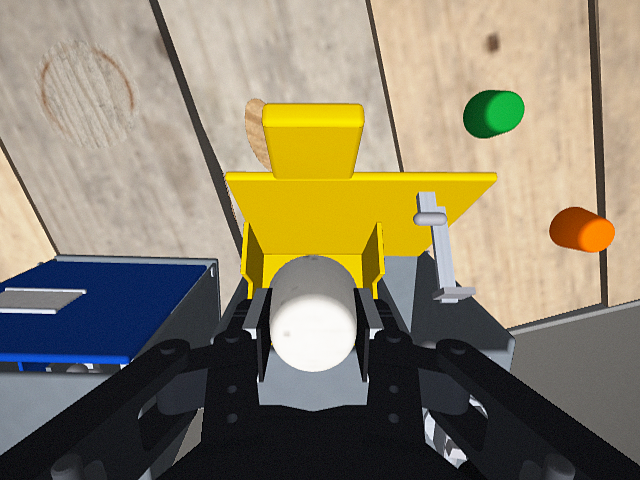

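View pics/t11z.png

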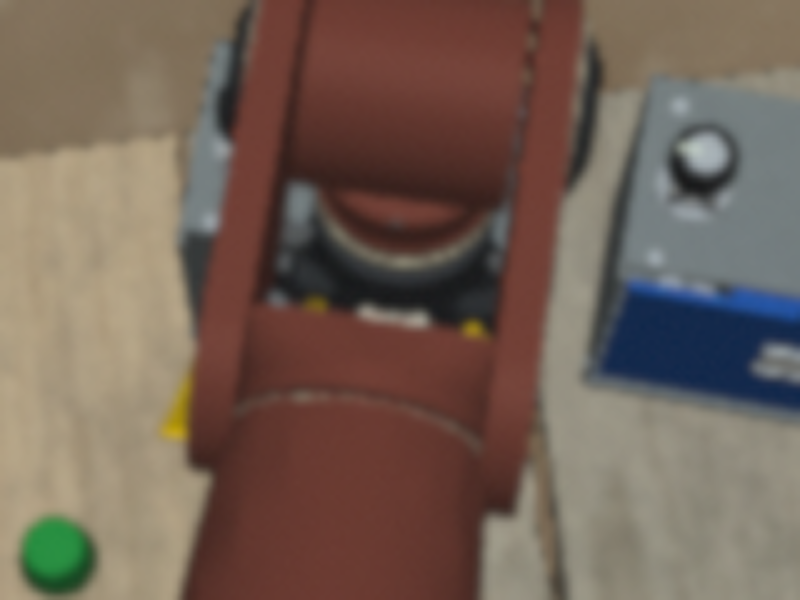

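Request:
carry_out --steps '[[[0.3, 0, 0, 0.2, 0], [0.3, 0, 0, 0.35, 0], [0.3, 0, 0, 0.43, 0], [0.3, 0, 0, 0.43, 0], [0.3, 0, 0, 0.43, 0]]]'

```text
clock: 16.98
position: [506.3, 74.6, 121.9]
tcp_rot: [0.001, 0.006, 1.0, 0.0]
wrist_force: [0.1, -0.4, -1.3]
gripper_width: 36.1
```

Request:
carry_out --steps '[[[0.6, 0, 0, 0, 0], [0.6, 0, 0, 0, 0], [0.6, 0, 0, 0, 0], [0.6, 0, 0, 0, 0], [0.6, 0, 0, -0.2, 0], [0.6, 0, 0, -0.45, 0], [0.6, 0, 0, -0.65, 0], [0.6, 0, 0, -0.65, 0]]]'

```text
clock: 17.98
position: [507.3, 74.4, 255.2]
tcp_rot: [0.004, 0.006, 1.0, 0.0]
wrist_force: [0.7, 0.1, 0.1]
gripper_width: 51.6
```

```bash
python3 - <<'E'
from m import *
p=cam('wrist'); save(p,'w12.png')
p=cam('scene'); save(p,'s12.png');cv2.imwrite('pics/s12z.png',cv2.resize(p['color'][150:300,230:380,::-1],None,fx=4,fy=4,interpolation=cv2.INTER_CUBIC))
o=monitor.get_obs();print(o['clock'],o['position'],o['wrist_force'],o['gripper_width'])
E
```

```text
18.075 [505.16314924  74.34988432 250.34276762] [-0.99978443  0.66990241  0.11630372] 51.533480381781416
```

View pics/w12.png

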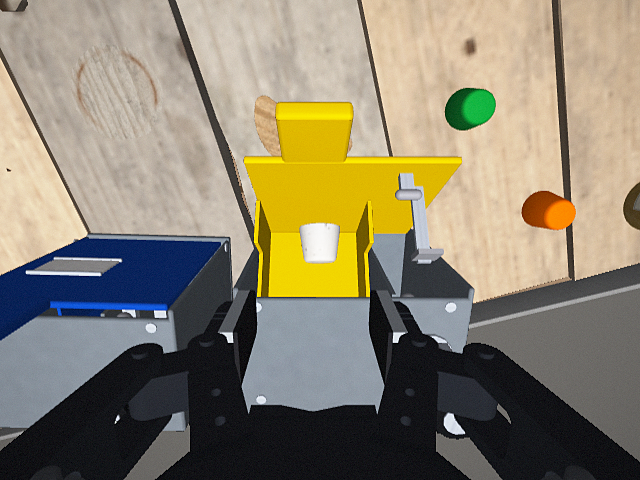

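View pics/s12z.png

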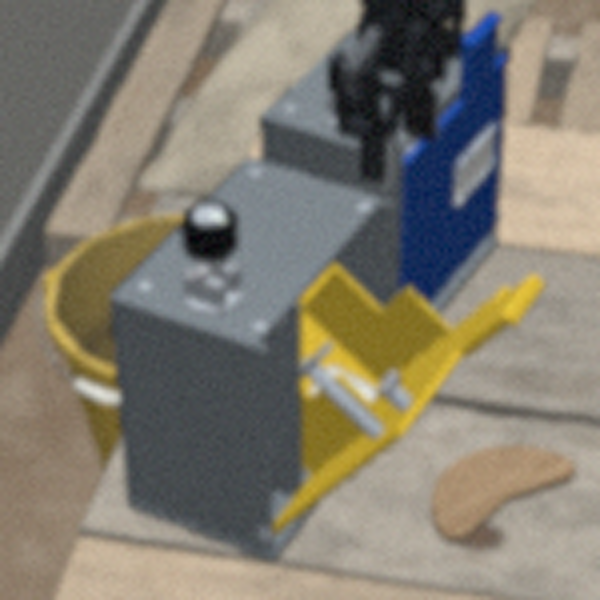

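Plug is in the tray (wrist (320,243)). Next I'll take closed fingers round to the front of the tab to push.

Request:
carry_out --steps '[[[0, 0.25, 0, 0, 0], [0, 0.5, 0, 0, 0], [0, 0.62, 0, 0, 0], [0, 0.62, 0, 0, 0], [0, 0.62, 0, 0.2, 0], [0, 0.62, 0, 0.4, 0], [0, 0.62, 0, 0.4, 0], [0, 0.62, 0, 0.4, 0]]]'

```text
clock: 19.08
position: [382.0, 75.8, 171.2]
tcp_rot: [0.0, 0.006, 1.0, -0.0]
wrist_force: [-0.2, 0.3, 0.2]
gripper_width: 0.1
```

```bash
python3 - <<'E'
from m import *
p=cam('wrist'); save(p,'w13.png')
p=cam('scene'); save(p,'s13.png');cv2.imwrite('pics/s13z.png',cv2.resize(p['color'][150:300,230:430,::-1],None,fx=4,fy=4,interpolation=cv2.INTER_CUBIC))
o=monitor.get_obs();print(o['clock'],o['position'],o['wrist_force'],o['gripper_width'],o['q'])
E
```

```text
19.175 [382.56546642  75.89042145 172.3738059 ] [ 0.30501503  0.45376836 -0.35153395] 0.06694056286260691 [ 4.40570599e-03 -5.30775824e-01  2.19780838e+00  1.51710434e-05
  1.47148830e+00 -1.55397198e+00]
```

View pics/s13z.png

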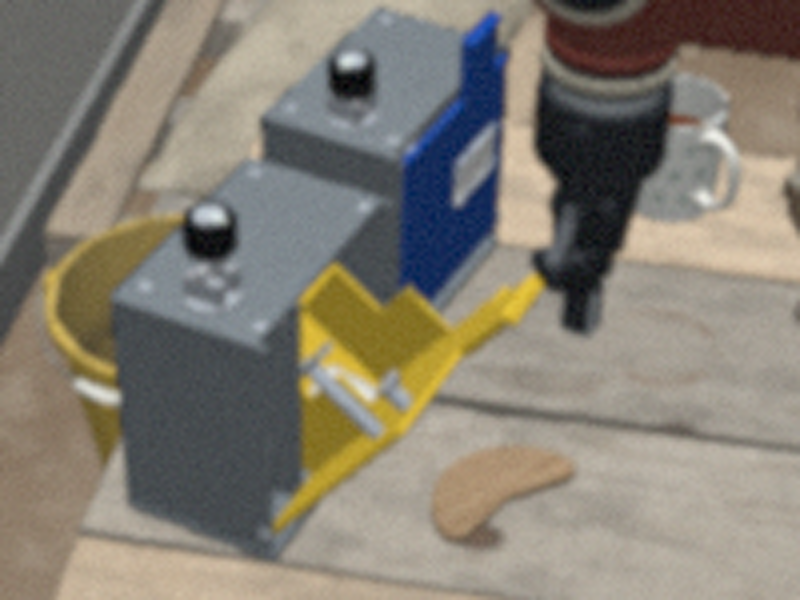

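View pics/w13.png

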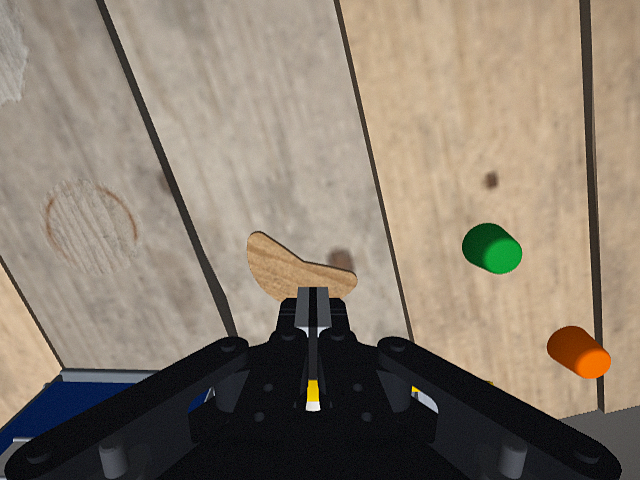

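Request:
carry_out --steps '[[[0, -0.06, 0, 0, 0], [0, -0.1, 0, 0, 0], [0, -0.14, 0, -0.01, 0], [0, -0.18, 0, -0.025, 0], [0, -0.22, 0, -0.04, 0], [0, -0.26, 0, -0.05, 0], [0, -0.29, 0, -0.06, 0]]]'

```text
clock: 20.05
position: [439.7, 75.2, 182.4]
tcp_rot: [0.0, 0.006, 1.0, -0.0]
wrist_force: [-1.3, 0.5, 0.6]
gripper_width: -0.1
```

```bash
python3 - <<'E'
from m import *
p=cam('scene'); save(p,'s14.png');cv2.imwrite('pics/s14z.png',cv2.resize(p['color'][150:300,230:430,::-1],None,fx=4,fy=4,interpolation=cv2.INTER_CUBIC))
o=monitor.get_obs();print(o['clock'],o['position'],o['wrist_force'])
E
```

```text
20.1 [440.33087965  75.12078512 182.75089759] [ 0.36272758 -0.22097627 -0.27405458]
```

View pics/s14z.png

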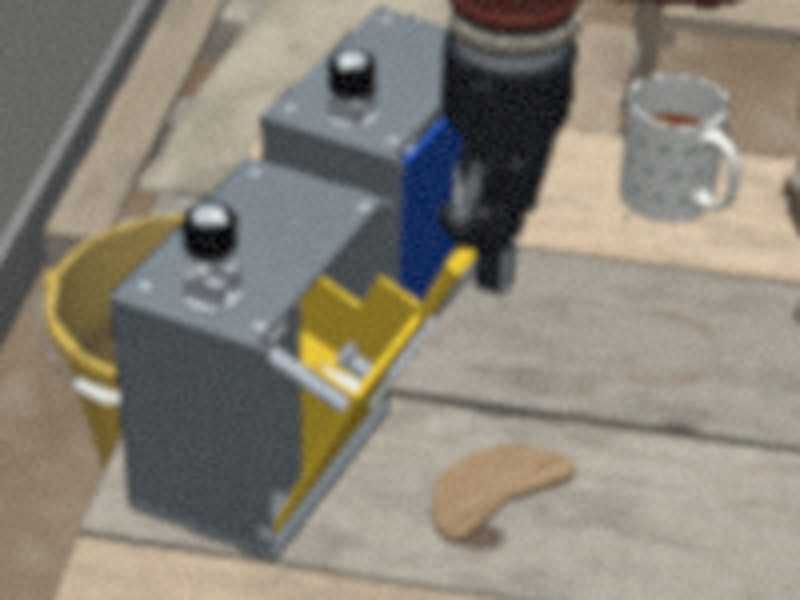

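Request:
carry_out --steps '[[[0, -0.04, 0, -0.02, 0], [0, -0.08, 0, -0.04, 0], [0, -0.12, 0, -0.06, 0], [0, -0.16, 0, -0.07, 0], [0, -0.2, 0, -0.08, 0], [0, -0.23, 0, -0.09, 0], [0, -0.26, 0, -0.1, 0]]]'

```text
clock: 20.98
position: [491.5, 74.5, 202.3]
tcp_rot: [-0.0, 0.006, 1.0, 0.0]
wrist_force: [0.4, 0.0, -0.5]
gripper_width: 0.2
```

Request:
carry_out --steps '[[[0, -0.02, 0, 0, 0], [0, -0.03, 0, 0, 0], [0, -0.04, 0, 0, 0]]]'

```text
clock: 21.35
position: [497.7, 74.5, 202.5]
tcp_rot: [-0.002, 0.006, 1.0, -0.0]
wrist_force: [-10.8, -0.6, 6.6]
gripper_width: -0.1
```

Request:
carry_out --steps '[[[0, -0.005, 0, 0, 0], [0, -0.01, 0, 0, 0], [0, -0.015, 0, 0, 0]]]'

```text
clock: 21.72
position: [498.5, 74.5, 202.6]
tcp_rot: [-0.005, 0.006, 1.0, -0.0]
wrist_force: [-18.4, -0.4, 11.3]
gripper_width: -0.2
```

```bash
python3 - <<'E'
from m import *
p=cam('scene'); save(p,'s15.png');cv2.imwrite('pics/s15z.png',cv2.resize(p['color'][170:270,250:380,::-1],None,fx=6,fy=6,interpolation=cv2.INTER_CUBIC))
p=cam('wrist'); save(p,'w15.png')
o=monitor.get_obs();print(o['clock'],o['position'],o['wrist_force'],o['ft_torque'])
E
```

```text
21.825 [498.46513909  74.46415809 202.58601312] [-18.23413107  -0.14671497  11.50754591] [-0.12301763  2.68959305 -0.0075769 ]
```

View pics/s15z.png

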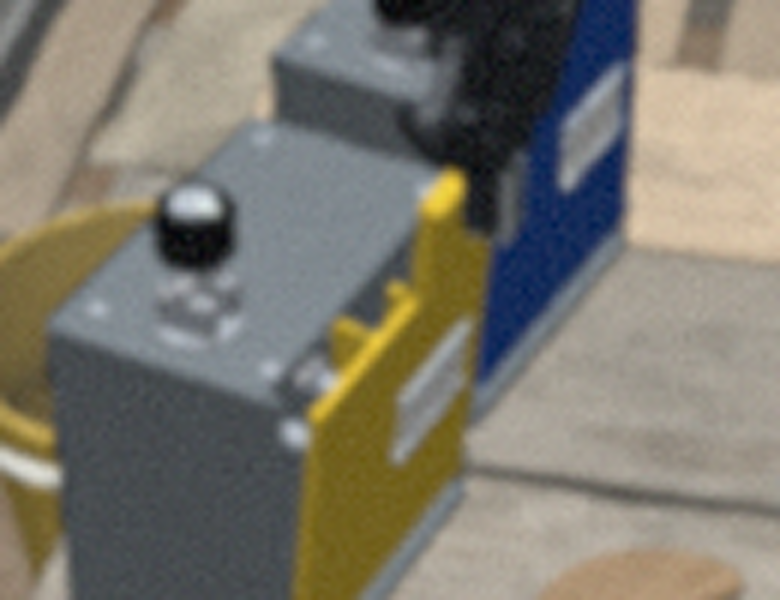

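View pics/w15.png

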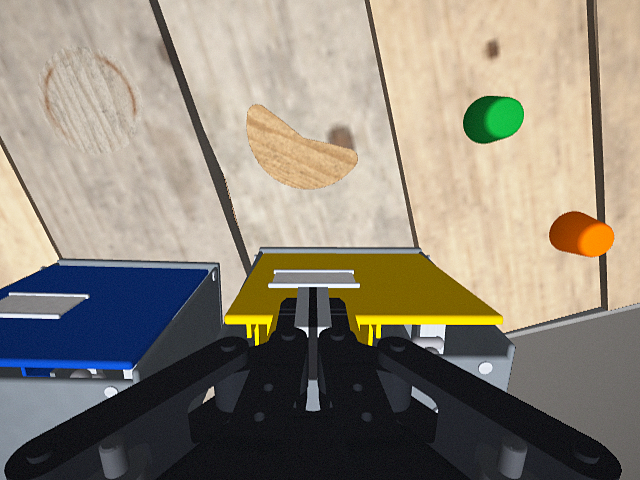

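Request:
carry_out --steps '[[[0, 0, 0, -0.01, 0], [0, -0.005, 0, -0.015, 0], [0, -0.01, 0, -0.02, 0]]]'

```text
clock: 22.2
position: [498.4, 74.5, 203.0]
tcp_rot: [-0.008, 0.006, 1.0, -0.0]
wrist_force: [-17.4, -0.5, -1.2]
gripper_width: -0.0
```

Request:
carry_out --steps '[[[0, -0.005, 0, -0.003, 0], [0, -0.01, 0, -0.005, 0], [0, -0.01, 0, -0.005, 0]]]'

```text
clock: 22.58
position: [504.1, 74.5, 205.1]
tcp_rot: [-0.003, 0.006, 1.0, 0.0]
wrist_force: [-5.1, 0.2, -3.2]
gripper_width: -0.0
```

Request:
carry_out --steps '[[[0, -0.01, 0, 0, 0], [0, -0.02, 0, 0, 0], [0, -0.03, 0, 0, 0], [0, -0.03, 0, 0, 0]]]'

```text
clock: 23.08
position: [512.8, 74.2, 207.9]
tcp_rot: [0.001, 0.006, 1.0, 0.0]
wrist_force: [1.0, -0.0, -0.1]
gripper_width: -0.3
```

Request:
carry_out --steps '[[[0, -0.005, 0, 0, 0], [0, -0.01, 0, 0, 0], [0, -0.015, 0, 0, 0], [0, -0.015, 0, 0, 0]]]'

```text
clock: 23.58
position: [515.1, 74.2, 207.3]
tcp_rot: [-0.0, 0.006, 1.0, 0.0]
wrist_force: [-1.1, -0.5, -0.6]
gripper_width: -0.1
```

```bash
python3 - <<'E'
from m import *
p=cam('scene'); save(p,'s16.png');cv2.imwrite('pics/s16z.png',cv2.resize(p['color'][170:270,250:380,::-1],None,fx=6,fy=6,interpolation=cv2.INTER_CUBIC))
o=monitor.get_obs();print(o['clock'],o['position'],o['wrist_force'],o['ft_torque'])
E
```

```text
23.625 [515.12144106  74.25973413 207.27064367] [-0.70109431  0.22783081  0.46426317] [ 0.03082169 -0.01256983 -0.01507241]
```

View pics/s16z.png

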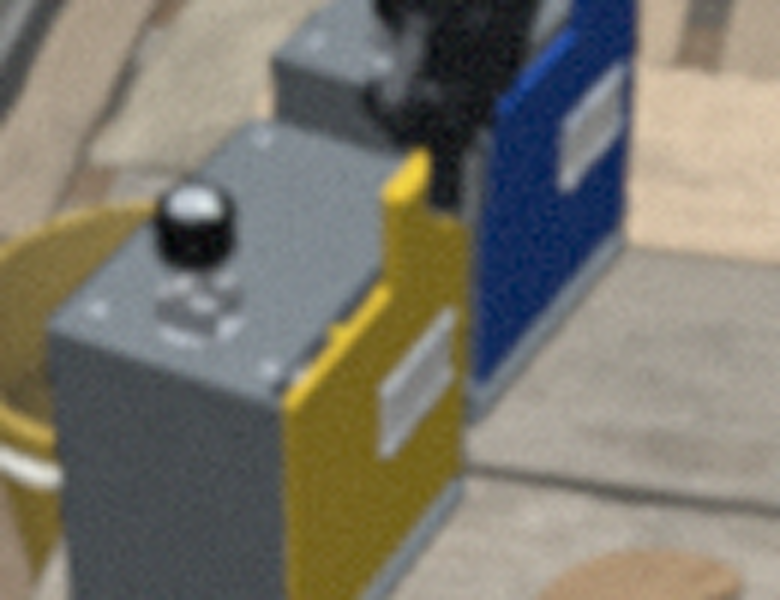

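Request:
carry_out --steps '[[[0, -0.005, 0, 0, 0], [0, -0.01, 0, 0, 0], [0, -0.015, 0, 0, 0], [0, -0.015, 0, 0, 0]]]'

```text
clock: 24.12
position: [515.3, 74.3, 207.2]
tcp_rot: [-0.004, 0.006, 1.0, -0.0]
wrist_force: [-13.1, 0.1, 6.3]
gripper_width: 0.3
```

Request:
carry_out --steps '[[[0, -0.005, 0, 0, 0], [0, -0.005, 0, 0, 0], [0, 0.05, 0, 0, 0], [0, 0.2, 0, 0, 0], [0, 0.4, 0, 0, 0], [0, 0.4, 0, -0.3, 0], [0, 0.4, 0.2, -0.5, 0], [0, 0.4, 0.2, -0.5, 0]]]'

```text
clock: 25.12
position: [440.2, 116.8, 311.9]
tcp_rot: [0.005, 0.005, 1.0, 0.001]
wrist_force: [0.3, -0.5, 0.9]
gripper_width: 0.0
```

```bash
python3 - <<'E'
from m import *
p=cam('scene'); save(p,'s17.png');a=p['color'][150:300,230:380,::-1]
b=cv2.imread('pics/s5.png')[150:300,230:380]
cv2.imwrite('pics/s17z.png',cv2.resize(np.hstack([b,a]),None,fx=2.66,fy=2.66,interpolation=cv2.INTER_CUBIC))
d=np.abs(a.astype(int)-b).sum(2);print('diff bin region',d[25:135,60:100].mean(), 'ref',d[100:140,0:60].mean())
p=cam('wrist'); save(p,'w17.png')
p=cam('top'); save(p,'t17.png')
o=monitor.get_obs();print(o['clock'],o['position'],o['wrist_force'])
E
```

```text
diff bin region 13.33 ref 8.623333333333333
25.275 [438.37253187 114.98052338 306.27441432] [-0.66097284 -0.0922959  -0.67983841]
```

View pics/s17z.png

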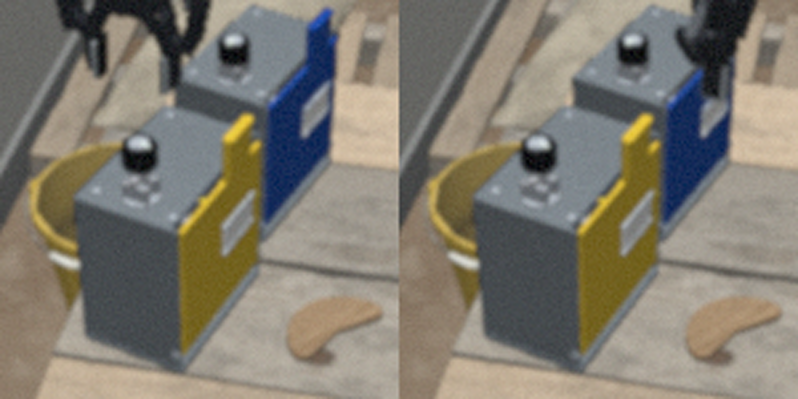

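View pics/w17.png

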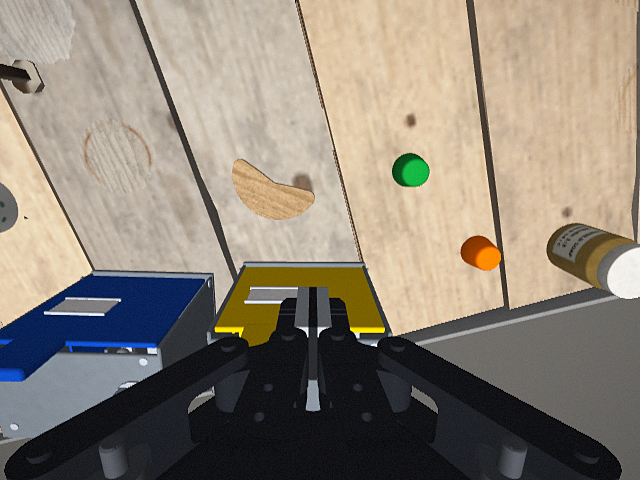

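View pics/t17.png

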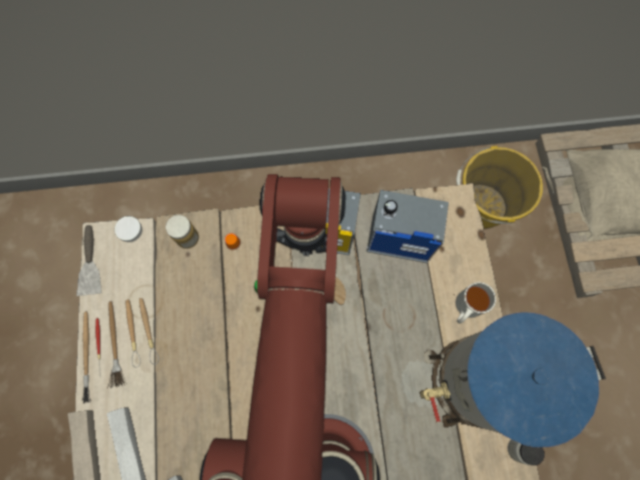

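```bash
python3 - <<'E'
from m import *
g=lambda n:cv2.imread('pics/'+n,0).astype(np.float32)
a,b,c=g('s5.png'),g('s17.png'),g('s15.png')
for n,(y0,y1,x0,x1) in dict(bin=(190,285,298,330),knob=(195,230,270,295),roofref=(222,290,255,296)).items():
    w=cv2.createHanningWindow((x1-x0,y1-y0),cv2.CV_32F)
    print(n,[np.round(cv2.phaseCorrelate(a[y0:y1,x0:x1],q[y0:y1,x0:x1],w),2) if 0 else (np.round(cv2.phaseCorrelate(a[y0:y1,x0:x1].copy(),q[y0:y1,x0:x1].copy(),w)[0],2)) for q in(b,c)])
print(finish_job())
E
```

```text
bin [array([-0.04,  0.03]), array([3.23, 0.27])]
knob [array([0.64, 0.12]), array([ 0.32, -0.08])]
roofref [array([ 0.53, -0.  ]), array([ 0.52, -0.05])]
the job is handed in; nothing more can be done
None
```

The white plug is in the yellow bin, the bin is clicked home, the collar is parked up, and I handed the job in at about 25 s. `finish_job` reported no verdict.

- **Collar:** I lifted it about 18 mm and turned it about 79° counter-clockwise before letting go. It stayed up and turned in every later picture.
- **Tipping the bin:** I hooked the tab from behind and the bin fell forward. The tab's position in the top view matched the full tilt of 0.62 rad.
- **Plug:** I gripped it, released it over the open bin, and saw it standing in the middle of the tray.
- **Pushing shut:** I pushed on the front of the tab with closed fingers.
    - **Catch:** it needed more than the 5 to 10 N stated. I read 18–22 N at the wrist at the end of the moves just before it gave, still well under 50 N.
    - **Stop:** past the catch the bin met a solid stop at about 13 N, within a millimetre of where I expected it.

**Last checks:** The scene camera shows the bin back at its shut position to within 0.05 pixel. When it was caught at about 0.1 rad the difference was 3.2 pixels. The fixed casing and the collar both shifted about 0.5 pixel in the same check, which I take as its noise level. The robot was touching nothing. The blue unit, kidney, jar, mug and the other plugs look unmoved, judged by eye only. I did not look inside the bin after closing it.

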